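# Load the round blank and hold the interlock key in the guard slot

## Robot

A 6-joint arm with a two-finger parallel gripper is mounted at the origin on the work surface. World frame = base frame: x ahead of the robot, y to its left, z up, the work surface at z = 0. Lengths are in mm, angles in rad, forces in N, time in s.
With the tool pointing down it reaches from about 300 to 775 mm from the base axis. Payload 14.6 kg.
Tool frame: the origin (TCP) lies between the finger pads; the fingertips stand 22 mm ahead of it and the grasp point (between the pads) lies 3 mm ahead of it (finger_overhang is the distance from the TCP to the fingertips, in mm); z points along the fingers, y is the direction in which the jaws open and shut (so a half turn about z gives the same grasp; the last joint's range is limited). The gripper opens to 94 mm and grips with 3 to 60 N. Pads are 16 mm wide; open, the fingers measure 119 mm over their backs; the gripper's body (75 mm by 177 mm) begins 78 mm behind the grasp point.
Start: joints at [1.262, 0.3, 1.521, -0, 1.321, -0.067], TCP at [131.696, 533.99, 227.446] pointing down, gripper open.
Joint ranges: [-3.03, 3.03], [-0.79, 2.21], [0.23, 2.52], [-1.04, 4.18], [0, 3.07], [-2.55, 2.55]. Speed limits (rad/s): [2.22, 2.22, 2.57, 3.14, 3.14, 3.14].

## Interface

Orientations are given as [roll, pitch, yaw] about the fixed x, y, z axes, in that order (R = Rz(yaw) Ry(pitch) Rx(roll)).
In Python, from cell import * gives the robot as it stands.
- The arm moves only by the tool jog_arm, never from a script. Its argument "increments" is a list of rows, each a list of 7 numbers: the shift along the tool's x, y, z in cm, then the turn, a rotation vector about the tool's x, y, z in degrees, then the finger opening in cm, from 0 to 9.4. In form: [[x, y, z, wx, wy, wz, grip], ...]. A call has 1 to 20 rows; each row shifts and turns the commanded pose from where the row before left it, along the tool's axes as they then stand; what a row does not reach is not made up. A row lasts 1/8 s, in which the tool goes at most 62.5 mm and 10.7 degrees, less where a joint would pass 70% of its speed; a pose out of reach is approached as far as the arm can. A call is refused whole if a number of a shift passes 6.25 or a number of a turn 10.7, either way. A call with a gripper value outside its range is refused whole. The fingers move at their own pace and stop on an object; "squeeze" is the grip in N (left out, the last holds). Time passes only in rows, so rows that do not move let the fingers close. It gives the time, the measured TCP pose, the force and the opening at its end, in the units of the state.
- read_state(): the state, without advancing time (a new reading comes with each control period).
- camera(name): name is "side" or "top"; returns a dict with "image" (384x512x3 uint8, red, green, blue), "K" (3x3 intrinsics, pixels), "rvec" (rotation vector, rad) and "tvec" (3), from world to camera coordinates, as OpenCV has them. Camera axes: x right, y down, z forward; pixel columns grow to the right and rows downward; lengths in mm; the calibration is good to about 2 mm. A picture is of the moment at which its call begins. There is no depth.
- sign_off(): hands the job in, once; it reports no verdict.
Trained networks look in a picture, given as the dict that the camera call returned (one of the last four; its "shot" number tells which), for a name from the list of things; names that differ only in an ending like _2 or _b are one class to them, and where a whole thing is asked for, a point or a joint stands for the part that bears it (a point fixed in the world has none). Each returns a list of dicts, best first, with "conf" (0 to 1); they miss things now and then, are a little off and sometimes report something else, mostly with a low value. They report only what shows in the picture. A call takes as long as a camera call.
- recognise(picture, name): "centre" ([x, y, z] in mm, in the coordinates of the camera as it stood for that picture, good to about 4 mm: the middle of the surface that is visible of it).
- regions_of(picture, name): "mask" (384x512 bool, what is visible of it).
The state is a dict: "clock": time; "joints": joint angles; "qd": joint speeds; "effort": joint torques, N m; "eef_pos": TCP position; "eef_rot": TCP orientation; "wrist_force": force on the tool from outside, world axes, zero at the start; "moment": the same for the moment, N m; "finger_gap": finger opening in mm.
Only numpy, scipy, OpenCV 4.12 (cv2) and the standard library are available. Lean on these libraries where they do the work, as an engineer would, in place of code of your own. Each camera call takes 0.05 s, during which the arm holds its last target.

## Task

Pick the round brass blank out of the catch tray, lay it flat and fully home in the round cavity of the steel loading fixture, and let go of it. Then take the interlock key by its handle out of its stand, pass its tongue down through the narrow slot in the top of the fixture's guard, and finish while still holding it there: upright and still, about two thirds of the tongue inside, the handle clear of the guard so that only the gripper carries it. Leave the square blank and the other parts on the bench where they are.

Things in the scene. Friction and masses are not known exactly. Their poses are not given: they have to be found in the camera images.
- disc_center (a point): centre of the round blank: a plain brass disc, 44 mm in diameter, 20 mm thick, about 0.25 kg, lying flat in the catch tray; z is its axis
- square_center (a point): centre of the square blank, not wanted: a plain brass block 42 x 42 x 20 mm, lying flat in the same tray; leave it
- tray_floor (a point): centre of the inner floor of the fixed grey plastic catch tray, 5 mm above the table; tray 270 mm (x) by 250 mm (y) outside, walls 5 mm thick, top 24 mm above the table. A steel chute, 100 mm wide, comes down over the middle of its -y wall from a rack; its low end lies about 100 mm to -y of this point, some 40 mm above the table, rising to -y. The blanks lie within 90 mm of this point in x and between 0 and 40 mm to +y of it
- nest (a point): centre of the floor of the round cavity in the steel plate at the front of the fixed loading fixture. Cavity 47 mm in diameter, 7 mm deep, with a 1 mm chamfer; plate top 30 mm above the table, so a seated blank stands 13 mm proud. The fixture's x axis points from the cavity towards the guard, which begins 80 mm from the cavity's centre and is 102 mm high; y runs across, plate 160 mm wide
- slot (a point): centre of the slot at the top face of the guard (102 mm above the table), 130 mm along the fixture's +x from the cavity's centre; same axes as the nest. Slot 28 mm long (along y) by 12 mm wide (along x), straight down through a 12 mm thick aluminium plate, 160 mm (y) by 110 mm (x); the space under the plate is empty for 60 mm
- key_handle (a point): centre of the handle of the interlock key (0.16 kg). Handle: plain aluminium block 20 mm (key x) by 44 mm (key y) by 40 mm high; its flat underside, the shoulders, is 20 mm below this point. Under it a flat steel tongue 8 mm (x) by 24 mm (y), 45 mm long, pointing straight down, so its end is 65 mm below this point. It stands upright in the stand, z up; the key is the same turned half round
- key_tip (a point): middle of the lower end of the key's tongue; same axes as the handle
- stand: fixed grey plastic block 80 x 80 x 60 mm, origin under its centre; the key hangs in its through-hole (34 mm along y by 14 mm along x) with the shoulders resting on top, 60 mm above the table, and lifts straight out
- coil_center (a point): blue solenoid coil housing, about 60 x 50 x 51 mm, beyond the tray; bystander; point at the middle of its body
- banjo_a_center (a point): nickel-plated banjo bolt standing on its head, 27 mm across, 38 mm high, between the fixture and the robot's side of the stand; bystander; point half-way up
- banjo_b_center (a point): a second such bolt, farther from the robot, beyond the stand; bystander; point half-way up
- clevis_center (a point): steel rod clevis lying flat, 84 x 30 x 28 mm, beside the stand; bystander; point half-way up

How it is judged:
By the outcome, as a careful person would: the job done as asked, in the order asked, and still so for the second after the job is handed in, while the arm keeps its last pose, push and grip.
It also fails if it takes over 58 s, if anything falls off the work surface, if the arm or the gripper's body presses on something with over 40 N, if the wrist force passes 120 N, or if a joint passes its speed limit or range.

## Working session

There is one attempt and no reset: what is moved stays moved. The work goes in short steps, Python scripts to look and compute and a tool call to move; the robot and the scene stay as the last step left them, time stands still between calls to the robot, and variables do not carry over. Pictures are saved under pics/ and viewed, and the job is handed in when it is done.

Besides the shell and the picture viewer there is one more tool, called after "Request:" as name(argument=value, ...), one argument or row to a line, values as JSON. jog_arm: Moves the arm, as the interface text tells. Its arguments: {"type":"object","properties":{"increments":{"type":"array"},"squeeze":{"type":"number"}},"required":["increments"]}

```bash
ls; mkdir -p pics; python3 - <<'E'
from cell import *
import cv2
print(read_state())
for n in ["top","side"]:
    p=camera(n); cv2.imwrite(f"pics/{n}0.png",p["image"][:,:,::-1]); print(n,p["K"],p["rvec"],p["tvec"],p["shot"])
    import numpy as np
    R=cv2.Rodrigues(np.array(p["rvec"],float))[0]; t=np.array(p["tvec"],float).ravel()
    for k in ["disc_center","square_center","tray_floor","nest","slot","key_handle","stand","coil_center","banjo_a_center","clevis_center"]:
        try:
            for d in recognise(p,k)[:2]: print(k,round(d["conf"],2),np.round(R.T@(np.array(d["centre"])-t),1))
        except Exception as e: print(k,e)
E
```

```text
pics
{'clock': 0.0, 'joints': array([ 1.26239276e+00,  3.00495448e-01,  1.52160910e+00, -2.40295703e-05,
        1.32071988e+00, -6.65986509e-02]), 'qd': array([ 0.00037663, -0.0001369 ,  0.00083094,  0.00180098, -0.00036283,
       -0.00282606]), 'effort': array([ 2.04812983e-03, -5.31811059e+01, -3.52730048e+01,  7.09532993e-02,
        2.44644616e-02, -1.25809993e-04]), 'eef_pos': array([131.63095299, 533.75451277, 226.86111414]), 'eef_rot': array([-3.14036206e+00, -5.87509949e-05,  2.89979366e+00]), 'wrist_force': array([-0.26537782,  0.47419123, -0.02142707]), 'moment': array([-0.03800998, -0.02174788,  0.01220045]), 'finger_gap': 94.11654873217502}
top [[384.66469199   0.         258.92886004]
 [  0.         384.66469199 191.94366338]
 [  0.           0.           1.        ]] [ 2.14786315 -2.18633678  0.14556854] [  66.8905955   575.74472473 1024.2485935 ] 1
disc_center 0.58 [ 466.4 -258.6   26.6]
square_center 0.81 [ 589.1 -261.9   26.2]
square_center 0.59 [535.2  83.8  31.1]
tray_floor 0.9 [ 537.3 -360.6    7.7]
tray_floor 0.4 [ 587.  -263.1   24.1]
nest 0.88 [536.4  88.3  2
[... 279 characters left out ...]
 10.1]
clevis_center 0.8 [653.3 434.5  25.4]
side [[380.86598488   0.         254.54361309]
 [  0.         380.86598488 197.02907367]
 [  0.           0.           1.        ]] [ 0.37821113 -2.69903181  1.27436579] [545.12553005 128.98030396 855.20301042] 2
disc_center 0.5 [ 463.8 -249.5   22.1]
square_center 0.73 [ 588.  -256.8   22.4]
tray_floor 0.69 [ 534.8 -401.4   37.8]
nest 0.8 [544.8 109.8  28.3]
slot 0.85 [544.2 111.9  32.7]
key_handle 0.65 [513.5 359.1  92.3]
key_handle 0.23 [501.3 372.6  56.8]
stand 0.63 [498.7 374.   54. ]
coil_center 0.95 [ 730.5 -179.1   33.1]
banjo_a_center 0.63 [ 738.2 -176.    32.5]
banjo_a_center 0.48 [388.3 244.2  14.6]
clevis_center 0.6 [650.  439.8  27.8]
```

View pics/top0.png

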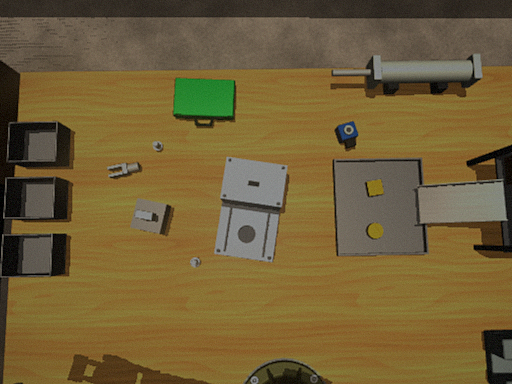

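View pics/side0.png

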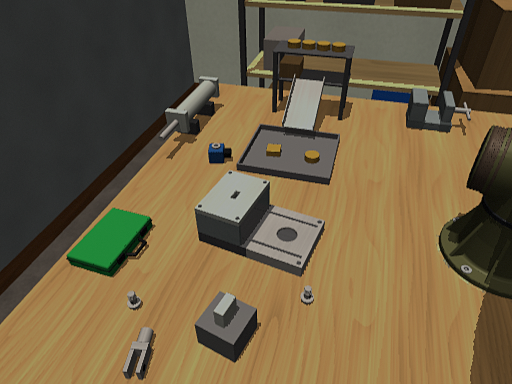

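```bash
python3 - <<'E'
import cv2,numpy as np
t=cv2.imread("pics/top0.png"); s=cv2.imread("pics/side0.png")
def c(im,x0,y0,x1,y1,k): return cv2.resize(im[y0:y1,x0:x1],None,fx=k,fy=k,interpolation=cv2.INTER_CUBIC)
cv2.imwrite("pics/c1.png",c(t,205,148,297,268,5))
cv2.imwrite("pics/c2.png",np.hstack([c(t,355,170,395,250,7)[:560],c(t,125,190,180,270,7)[:560]]))
cv2.imwrite("pics/c3.png",c(s,190,165,330,275,5))
cv2.imwrite("pics/c4.png",c(s,190,285,262,360,7))
E
```

```text
(no output)
```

View pics/c1.png

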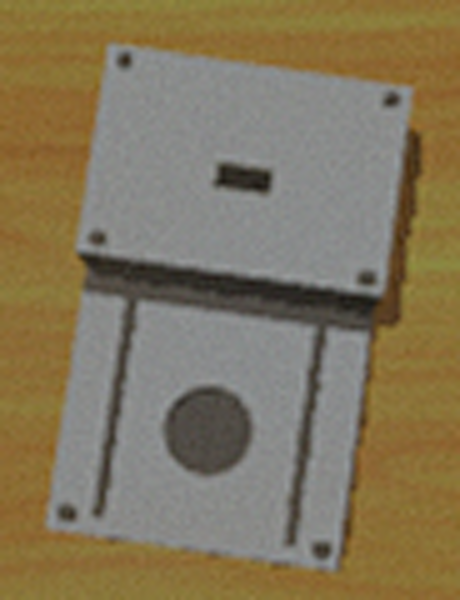

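View pics/c2.png

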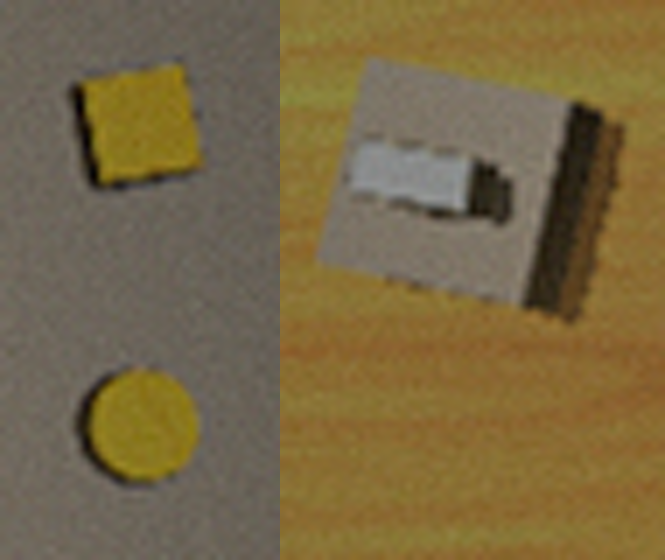

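View pics/c3.png

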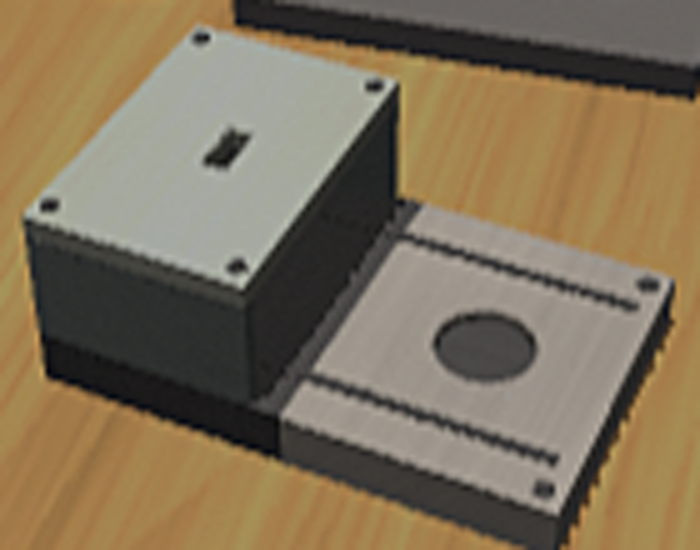

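View pics/c4.png

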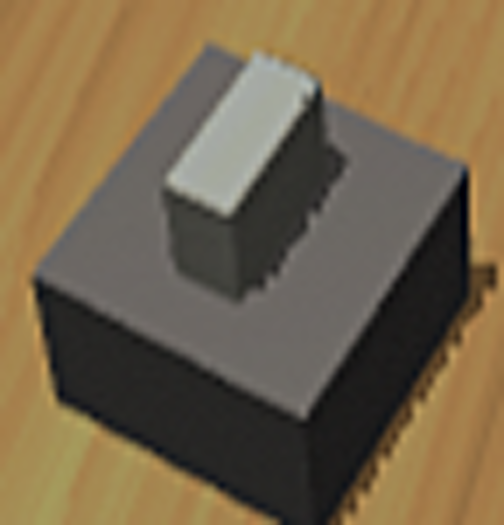

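```bash
cat > h.py <<'E'
import numpy as np,cv2
from scipy.optimize import least_squares
from cell import *
def Rt(p): return cv2.Rodrigues(np.array(p["rvec"],float))[0],np.array(p["tvec"],float).ravel()
def bp(p,u,v,z):
    R,t=Rt(p); d=R.T@np.linalg.solve(np.array(p["K"]),[u,v,1.]); c=-R.T@t
    return c+d*(z-c[2])/d[2]
def pj(p,P):
    R,t=Rt(p); return cv2.projectPoints(np.array(P,float).reshape(-1,3),R,t,np.array(p["K"],float),None)[0][:,0]
def cr(a,x0,y0,k): return (np.array(a,float)+.5)/k+np.array([x0,y0])-.5
E
python3 - <<'E'
from h import *
T=camera("top");S=camera("side")
import pickle; pickle.dump((T,S),open("ts.pkl","wb"))
ct=cr([(110,45),(412,90),(80,253),(380,297),(47,527),(340,570),(208,430),(243,178)],205,148,5)
cs=cr([(25,220),(200,28),(245,290),(400,83),(555,515),(672,290),(485,347),(227,149)],190,165,5)
def loc(p): return np.array([(190,80,102),(190,-80,102),(80,80,102),(80,-80,102),(-p,80,30),(-p,-80,30),(0,0,30),(130,0,102)],float)
def W(q):
    L=loc(q[3]); c,s=np.cos(q[2]),np.sin(q[2])
    return np.c_[q[0]+c*L[:,0]-s*L[:,1],q[1]+s*L[:,0]+c*L[:,1],L[:,2]]
for nm,f in [("top",[(T,ct)]),("side",[(S,cs)]),("both",[(T,ct),(S,cs)])]:
    r=least_squares(lambda q:np.concatenate([(pj(p,W(q))-c).ravel() for p,c in f]),[430,70,-.1,60],x_scale=[10,10,.1,10])
    print(nm,r.x.round(3)); print([ (pj(p,W(r.x))-c).round(1).tolist() for p,c in f])
    print("slot",W(r.x)[7].round(1))
print("nest/slot direct",bp(T,*ct[6],30),bp(S,*cs[6],30),bp(T,*ct[7],102),bp(S,*cs[7],102))
# disc
for nm,p in [("top",T),("side",S)]:
    im=cv2.cvtColor(p["image"],cv2.COLOR_RGB2HSV)
    for k in ["disc_center","square_center"]:
        for d in regions_of(p,k)[:1]:
            m=d["mask"]; ys,xs=np.nonzero(m); print(nm,k,d["conf"],m.sum(),xs.mean(),ys.mean(),bp(p,xs.mean(),ys.mean(),25).round(1), bp(p,xs.mean(),ys.mean(),15).round(1))
# key/stand
kt=cr([(352-280,143),(475-280,160),(350-280,190),(468-280,213)],125,190,7)  # handle top z=100
stt=cr([(370-280,58),(573-280,103),(318-280,262),(525-280,305)],125,190,7) # stand top z=60
ks=cr([(262,55),(320,85),(232,215),(165,187)],190,285,7)
sts=cr([(210,43),(468,168),(305,417),(37,275)],190,285,7)
for n,p,c,z in [("key top",T,kt,100),("stand top",T,stt,60),("key side",S,ks,100),("stand side",S,sts,60)]:
    P=np.array([bp(p,*x,z) for x in c]); print(n,P[:,:2].round(1).tolist(),P.mean(0).round(1))
E
```

```text
top [ 4.62659e+02  9.25690e+01 -1.62000e-01  6.33380e+01]
[[[-0.3, -0.2], [0.2, -0.4], [-0.9, -0.1], [0.9, 0.1], [-0.2, 0.0], [-0.3, -0.1], [0.3, 0.3], [0.2, 0.3]]]
slot [591.   71.6 102. ]
side [ 4.62955e+02  9.44070e+01 -1.71000e-01  6.32030e+01]
[[[-0.6, -0.4], [-0.2, -0.3], [-0.3, 0.3], [0.2, 0.0], [-0.2, 0.7], [0.5, -1.7], [0.3, 0.5], [0.4, 0.3]]]
slot [591.1  72.3 102. ]
both [ 4.62873e+02  9.33910e+01 -1.67000e-01  6.32280e+01]
[[[-0.3, -0.3], [0.2, -0.2], [-1.1, -0.3], [0.7, 0.2], [-0.6, -0.3], [-0.7, -0.1], [0.0, 0.3], [0.1, 0.2]], [[-0.4, -0.4], [-0.3, -0.4], [-0.0, 0.1], [0.1, -0.2], [0.1, 0.3], [0.4, -2.1], [0.4, 0.2], [0.5, 0.2]]]
slot [591.1  71.8 102. ]
nest/slot direct [463.61848124  93.39559934  30.        ] [463.91915944  93.16021009  30.        ] [591.65940915  72.12641495 102.        ] [592.3345502   71.37108103 102.        ]
top disc_center 0.61 187 374.19786096256684 229.46524064171123 [ 468.5 -258.9   25. ] [ 468.7 -262.1   15. ]
top square_center 0.73 256 373.6015625 187.21875 [ 585.8 -263.6   25. ] [ 587.  -266.8   15. ]
side disc_center 0.63 165 132.75151515151515 300.41818181818184 [713.7 347.2  25. ] [719.5 341.4  15. ]
side square_center 0.54 160 273.3 150.6875 [ 581.3 -249.    25. ] [ 584.9 -264.3   15. ]
key top [[527.9, 375.1], [520.9, 330.4], [510.8, 375.5], [501.7, 332.7]] [515.3 353.4 100. ]
stand top [[563.3, 381.2], [544.8, 304.0], [486.3, 399.3], [468.7, 321.3]] [515.8 351.4  60. ]
key side [[519.9, 330.8], [503.2, 335.4], [511.5, 375.8], [529.5, 373.0]] [516.  353.7 100. ]
stand side [[546.9, 303.5], [469.5, 322.1], [487.6, 398.6], [563.9, 380.9]] [517.  351.3  60. ]
```

```bash
cat >> h.py <<'E'
def to(x,y,z,yaw):
    s=read_state(); p=s["eef_pos"]; c=s["eef_rot"]; d=np.array([x,y,z])-p
    dy=(yaw-c[2]+np.pi)%(2*np.pi)-np.pi
    # turn first then shift with the target yaw
    t=np.array([np.cos(yaw)*d[0]+np.sin(yaw)*d[1], np.sin(yaw)*d[0]-np.cos(yaw)*d[1], -d[2]])/10
    print("clock",s["clock"],"pos",p.round(1),"rot",c.round(4),"gap",round(s["finger_gap"],1),"F",s["wrist_force"].round(1),"| wz deg",round(-np.degrees(dy),2),"shift cm",t.round(3))
E
python3 - <<'E'
from h import *
import pickle
T,S=pickle.load(open("ts.pkl","rb"))
for nm,p,b in [("top",T,(360,215,392,246)),("side",S,(295,140,330,170))]:
    im=p["image"][b[1]:b[3],b[0]:b[2]].astype(float); 
    sat=np.clip((im[...,0]-im[...,2]),0,None); im2=cv2.resize(sat.astype(np.float32),None,fx=8,fy=8,interpolation=cv2.INTER_CUBIC)
    m=(im2>im2.max()*0.45).astype(np.uint8); cs=max(cv2.findContours(m,0,2)[0],key=cv2.contourArea)
    el=cv2.fitEllipse(cs); u,v=(np.array(el[0])+.5)/8-.5+np.array(b[:2]); print(nm,u,v,np.array(el[1])/8,bp(p,u,v,25).round(1))
    ang=np.linspace(0,6.28,60)
    # full silhouette fit: disc side wall seen in side
    def res(q):
        P=[(q[0]+22*np.cos(a),q[1]+22*np.sin(a),z) for z in (5,25) for a in ang]
        h=cv2.convexHull(pj(p,P).astype(np.float32))
        C=(cs[:,0].astype(float)+.5)/8-.5+np.array(b[:2])
        return np.array([cv2.pointPolygonTest(h,(float(a),float(c)),True) for a,c in C])
    print(least_squares(res,[467,-259],diff_step=1e-3).x)
for i in range(3): to(467,-259,120,np.pi)
print(bp(T,334,158,24),bp(T,426,255,24))
E
```

```text
top 375.10595512390137 230.2818727493286 [15.51428223 15.88876343] [ 466.2 -261.3   25. ]
[ 466.23335872 -264.61801436]
side 311.7074546813965 154.06182193756104 [ 8.28875351 14.43979549] [ 466.1 -260.8   25. ]
[ 468.46878258 -277.95542347]
clock 1.4 pos [131.7 534.  227.4] rot [-3.1416 -0.      2.8998] gap 93.7 F [ 0.1 -1.4  0.4] | wz deg -13.85 shift cm [-33.529 -79.298  10.745]
clock 1.4 pos [131.7 534.  227.4] rot [-3.1416 -0.      2.8998] gap 93.7 F [ 0.1 -1.4  0.4] | wz deg -13.85 shift cm [-33.529 -79.298  10.745]
clock 1.4 pos [131.7 534.  227.4] rot [-3.1416 -0.      2.8998] gap 93.7 F [ 0.1 -1.4  0.4] | wz deg -13.85 shift cm [-33.529 -79.298  10.745]
[ 670.62555808 -156.53007989   24.        ] [ 396.3223383 -397.969724    24.       ]
```

Request:
jog_arm(
  increments=[
    [0,0,0,0,0,-6.93,7],
    [0,0,0,0,0,-6.93,7],
    [-4,-4.4,0.6,0,0,0,7],
    [-4,-4.4,0.6,0,0,0,7],
    [-4,-4.4,0.6,0,0,0,7],
    [-4,-4.4,0.6,0,0,0,7],
    [-4,-4.4,0.6,0,0,0,7],
    [-4,-4.4,0.6,0,0,0,7],
    [-4,-4.4,0.6,0,0,0,7],
    [-4,-4.4,0.6,0,0,0,7],
    [-0.15,-4.4,0.6,0,0,0,7],
    [-0.15,-4.4,0.6,0,0,0,7],
    [-0.15,-4.4,0.6,0,0,0,7],
    [-0.15,-4.4,0.6,0,0,0,7],
    [-0.15,-4.4,0.6,0,0,0,7],
    [-0.15,-4.4,0.6,0,0,0,7],
    [-0.15,-4.4,0.6,0,0,0,7],
    [-0.15,-4.4,0.6,0,0,0,7],
    [-0.15,-4.4,0.6,0,0,0,7],
    [-0.15,-4.4,0.6,0,0,0,7],
  ],
  squeeze=25,
)

```text
clock: 3.9
eef_pos: [466.7, -259.5, 119.4]
eef_rot: [-3.141, 0.0, -3.142]
wrist_force: [0.1, 0.3, 0.2]
finger_gap: 70.1
```

```bash
python3 - <<'E'
from h import *
to(466.2,-261,36,np.pi)
E
```

```text
clock 3.9 pos [ 466.7 -259.5  119.4] rot [-3.1415e+00  2.0000e-04 -3.1416e+00] gap 70.1 F [0.1 0.3 0.2] | wz deg 0.0 shift cm [ 0.051 -0.15   8.335]
```

Request:
jog_arm(
  increments=[
    [0.05,-0.15,2.3,0,0,0,7],
    [0,0,2,0,0,0,7],
    [0,0,2,0,0,0,7],
    [0,0,1,0,0,0,7],
    [0,0,0.6,0,0,0,7],
    [0,0,0.4,0,0,0,7],
    [0,0,0,0,0,0,7],
  ],
)

```text
clock: 4.78
eef_pos: [466.4, -259.5, 36.6]
eef_rot: [-3.141, 0.0, -3.141]
wrist_force: [0.4, 0.2, 0.5]
finger_gap: 70.0
```

```bash
python3 - <<'E'
from h import *
to(466.2,-261,36,np.pi)
for n,b in [("top",(350,200,410,260)),("side",(270,110,350,190))]:
    p=camera(n); cv2.imwrite(f"pics/g1{n}.png",cv2.resize(p["image"][b[1]:b[3],b[0]:b[2],::-1],(480,480),interpolation=cv2.INTER_CUBIC))
a=cv2.imread("pics/g1top.png");b=cv2.imread("pics/g1side.png");cv2.imwrite("pics/g1.png",cv2.resize(np.hstack([a,b]),(800,400)))
E
```

```text
clock 4.775 pos [ 466.4 -259.5   36.6] rot [-3.1414e+00  2.0000e-04 -3.1414e+00] gap 70.0 F [0.4 0.2 0.5] | wz deg 0.01 shift cm [ 0.019 -0.148  0.065]
```

View pics/g1.png

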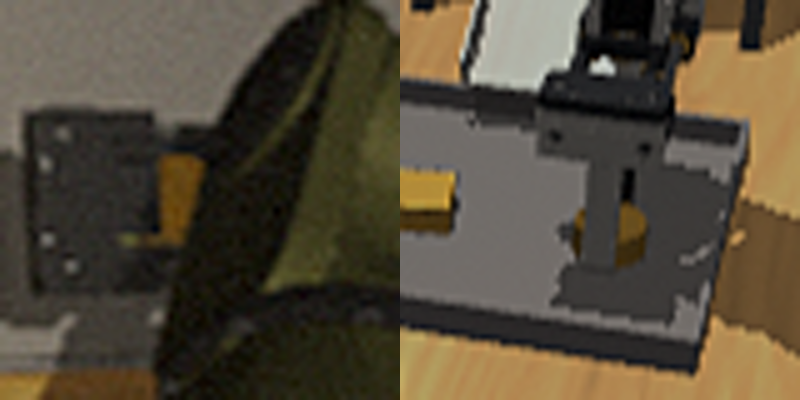

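Request:
jog_arm(
  increments=[
    [0,-0.15,0.06,0,0,0,5.5],
    [0,0,0,0,0,0,4.0],
    [0,0,0,0,0,0,4.0],
    [0,0,0,0,0,0,4.0],
    [0,0,0,0,0,0,4.0],
    [0,0,0,0,0,0,4.0],
  ],
  squeeze=25,
)

```text
clock: 5.62
eef_pos: [466.3, -261.0, 35.9]
eef_rot: [-3.141, 0.0, -3.141]
wrist_force: [-0.9, -1.3, 1.2]
finger_gap: 42.9
```

```bash
python3 - <<'E'
from h import *
to(466.2,-261,36,np.pi)
E
```

```text
clock 5.625 pos [ 466.3 -261.    35.9] rot [-3.1414e+00  1.0000e-04 -3.1415e+00] gap 42.9 F [-0.9 -1.3  1.2] | wz deg 0.01 shift cm [ 0.012  0.003 -0.009]
```

Request:
jog_arm(
  increments=[
    [0,0,-0.5,0,0,0,4.0],
    [0,0,-1,0,0,0,4.0],
    [0,0,-2.5,0,0,0,4.0],
    [0,0,-4,0,0,0,4.0],
    [0,0,-4,0,0,0,4.0],
    [0,0,0,0,0,0,4.0],
  ],
)

```text
clock: 6.38
eef_pos: [467.3, -261.5, 159.1]
eef_rot: [-3.139, 0.005, -3.141]
wrist_force: [1.2, 0.2, -3.1]
finger_gap: 43.4
```

```bash
python3 - <<'E'
from h import *
to(463.7,93.3,110,np.pi-.167)
for n,b in [("top",(340,180,420,260)),("side",(270,90,350,170))]:
    p=camera(n); cv2.imwrite(f"pics/g2{n}.png",cv2.resize(p["image"][b[1]:b[3],b[0]:b[2],::-1],(480,480),interpolation=cv2.INTER_CUBIC))
a=cv2.imread("pics/g2top.png");b=cv2.imread("pics/g2side.png");cv2.imwrite("pics/g2.png",cv2.resize(np.hstack([a,b]),(800,400)))
E
```

```text
clock 6.375 pos [ 467.3 -261.5  159.1] rot [-3.1386  0.0047 -3.1414] gap 43.4 F [ 1.2  0.2 -3.1] | wz deg 9.58 shift cm [ 6.25  34.931  4.907]
```

View pics/g2.png

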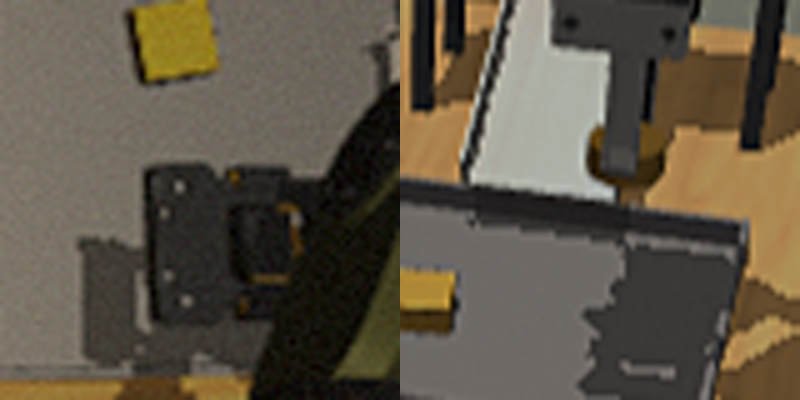

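Request:
jog_arm(
  increments=[
    [0,0,0,0,0,4.8,4],
    [0,0,0,0,0,4.8,4],
    [0.62,3.5,0,0,0,0,4.0],
    [0.62,3.5,0,0,0,0,4.0],
    [0.62,3.5,0,0,0,0,4.0],
    [0.62,3.5,0,0,0,0,4.0],
    [0.62,3.5,0,0,0,0,4.0],
    [0.62,3.5,0.5,0,0,0,4.0],
    [0.62,3.5,1,0,0,0,4.0],
    [0.62,3.5,1,0,0,0,4.0],
    [0.62,3.5,1,0,0,0,4.0],
    [0.62,3.4,1,0,0,0,4.0],
    [0,0,0,0,0,0,4],
    [0,0,0,0,0,0,4],
  ],
)

```text
clock: 8.22
eef_pos: [462.9, 93.1, 110.1]
eef_rot: [-3.141, -0.002, 2.974]
wrist_force: [-1.1, -0.1, -2.4]
finger_gap: 43.0
```

```bash
python3 - <<'E'
from h import *
to(463.7,93.3,80,np.pi-.167)
for n,b in [("top",(200,170,300,270)),("side",(230,170,330,270))]:
    p=camera(n); cv2.imwrite(f"pics/g3{n}.png",cv2.resize(p["image"][b[1]:b[3],b[0]:b[2],::-1],(480,480),interpolation=cv2.INTER_CUBIC)); cv2.imwrite(f"pics/full3{n}.png",p["image"][...,::-1])
a=cv2.imread("pics/g3top.png");b=cv2.imread("pics/g3side.png");cv2.imwrite("pics/g3.png",cv2.resize(np.hstack([a,b]),(800,400)))
E
```

```text
clock 8.225 pos [462.9  93.1 110.1] rot [-3.1410e+00 -1.5000e-03  2.9743e+00] gap 43.0 F [-1.1 -0.1 -2.4] | wz deg -0.02 shift cm [-0.078  0.033  3.008]
```

View pics/g3.png

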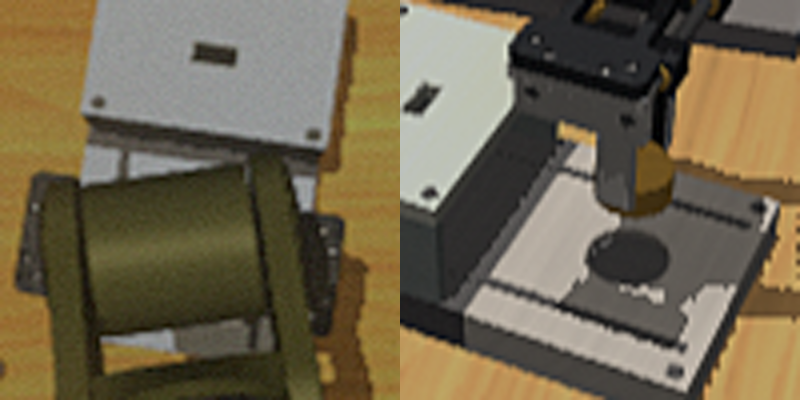

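```bash
python3 - <<'E'
from h import *
import pickle
T,S=pickle.load(open("ts.pkl","rb"))
im=cv2.imread("pics/full3side.png"); x0,y0,k=285,190,10
c=cv2.resize(im[y0:y0+60,x0:x0+60],None,fx=k,fy=k,interpolation=cv2.INTER_CUBIC)
ang=np.linspace(0,2*np.pi,200)
def dr(P,col): 
    q=((pj(S,P)-[x0,y0]+.5)*k-.5); cv2.polylines(c,[q.round().astype(np.int32)],True,col,1)
for z in (79,99): dr([(462.9+22*np.cos(a),93.1+22*np.sin(a),z) for a in ang],(0,0,255))
dr([(463.7+23.5*np.cos(a),93.3+23.5*np.sin(a),30) for a in ang],(255,0,0))
cv2.imwrite("pics/o3.png",c)
E
```

```text
(no output)
```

View pics/o3.png

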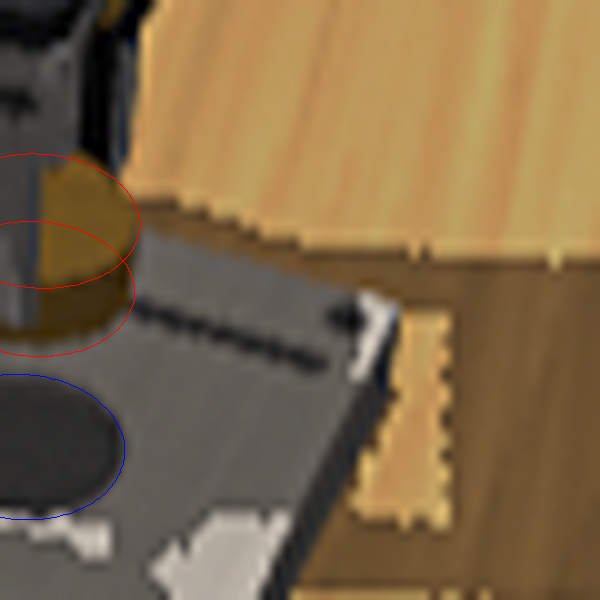

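```bash
python3 - <<'E'
from h import *
import pickle
T,S=pickle.load(open("ts.pkl","rb"))
print(pj(S,[(463,93,89),(464,93,89),(463,94,89),(463,93,90)]))
im=cv2.imread("pics/full3side.png"); x0,y0,k=265,190,12
ang=np.linspace(0,2*np.pi,200)
base=cv2.resize(im[y0:y0+45,x0:x0+45],None,fx=k,fy=k,interpolation=cv2.INTER_NEAREST)
out=[]
c=base.copy()
def dr(P,col): 
        q=((pj(S,P)-[x0,y0]+.5)*k-.5); cv2.polylines(c,[q.round().astype(np.int32)],True,col,1)
for z in (79,99): dr([(464.4+22*np.cos(a),93.1+22*np.sin(a),z) for a in ang],(0,0,255))
cv2.imwrite("pics/o4.png",c)
E
```

```text
[[288.11630655 214.85561575]
 [287.66916441 214.77393951]
 [288.01782906 215.15081199]
 [288.13594163 214.51582049]]
```

View pics/o4.png

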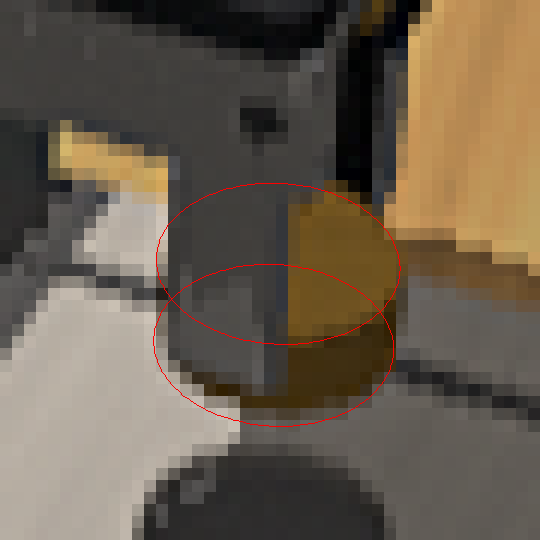

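Request:
jog_arm(
  increments=[
    [-0.04,0.03,1.5,0,0,0,4],
    [0,0,1.5,0,0,0,4],
    [0,0,1,0,0,0,4.0],
    [0,0,0.6,0,0,0,4.0],
    [0,0,0,0,0,0,4.0],
    [0,0,0,0,0,0,4.0],
  ],
)

```text
clock: 9.07
eef_pos: [464.0, 93.7, 65.2]
eef_rot: [3.141, 0.001, 2.974]
wrist_force: [-0.3, 0.8, -3.2]
finger_gap: 43.6
```

```bash
python3 - <<'E'
from h import *
to(463.3,93.3,54,np.pi-.167)
p=camera("side"); im=p["image"][...,::-1]; x0,y0,k=265,195,12
c=cv2.resize(im[y0:y0+45,x0:x0+45],None,fx=k,fy=k,interpolation=cv2.INTER_NEAREST)
ang=np.linspace(0,2*np.pi,200)
def dr(P,col): 
        q=((pj(p,P)-[x0,y0]+.5)*k-.5); cv2.polylines(c,[q.round().astype(np.int32)],True,col,1)
for z in (33,53): dr([(463.7+22*np.cos(a),93.3+22*np.sin(a),z) for a in ang],(0,0,255))
dr([(463.7+23.5*np.cos(a),93.3+23.5*np.sin(a),30) for a in ang],(255,0,0))
cv2.imwrite("pics/o5.png",c)
E
```

```text
clock 9.075 pos [464.   93.7  65.2] rot [3.1414e+00 5.0000e-04 2.9742e+00] gap 43.6 F [-0.3  0.8 -3.2] | wz deg -0.02 shift cm [ 0.058 -0.054  1.115]
```

View pics/o5.png

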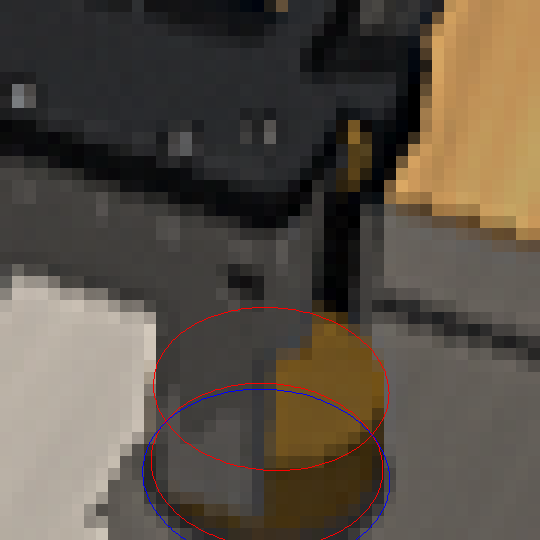

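Request:
jog_arm(
  increments=[
    [0.03,-0.03,0.2,0,0,0,4],
    [0,0,0.2,0,0,0,4],
    [0,0,0.15,0,0,0,4],
    [0,0,0,0,0,0,4],
  ],
)

```text
clock: 9.62
eef_pos: [463.3, 93.5, 59.2]
eef_rot: [-3.142, -0.0, 2.974]
wrist_force: [-0.7, -0.9, -2.9]
finger_gap: 43.1
```

```bash
python3 - <<'E'
from h import *
to(463.3,93.3,54,np.pi-.167)
E
```

```text
clock 9.625 pos [463.3  93.5  59.2] rot [-3.1415e+00 -3.0000e-04  2.9742e+00] gap 43.1 F [-0.7 -0.9 -2.9] | wz deg -0.02 shift cm [-0.    -0.016  0.52 ]
```

Request:
jog_arm(
  increments=[
    [0,0,0.15,0,0,0,4],
    [0,0,0.15,0,0,0,4],
    [0,0,0.1,0,0,0,4],
    [0,0,0.05,0,0,0,4],
    [0,0,0,0,0,0,4],
  ],
)

```text
clock: 10.25
eef_pos: [463.4, 93.5, 54.9]
eef_rot: [-3.142, 0.0, 2.974]
wrist_force: [0.1, 0.3, -2.6]
finger_gap: 43.3
```

Request:
jog_arm(
  increments=[
    [0,0,0.06,0,0,0,4],
    [0,0,0.03,0,0,0,4],
    [0,0,0.03,0,0,0,4],
  ],
)

```text
clock: 10.62
eef_pos: [463.5, 93.4, 53.9]
eef_rot: [-3.142, 0.0, 2.974]
wrist_force: [-3.9, 0.6, 5.3]
finger_gap: 43.2
```

Request:
jog_arm(
  increments=[
    [0,0,0,0,0,0,4.8],
    [0,0,0,0,0,0,5.4],
    [0,0,0,0,0,0,6.2],
    [0,0,0,0,0,0,6.2],
    [0,0,-0.5,0,0,0,6.2],
    [0,0,-2,0,0,0,6.2],
    [0,0,-4,0,0,0,6.2],
    [0,0,-5,0,0,0,6.2],
    [0,0,-3,0,0,10.0,6.2],
    [0,0,0,0,0,10.0,6.2],
  ],
)

```text
clock: 11.88
eef_pos: [464.2, 93.6, 201.4]
eef_rot: [3.139, 0.004, 2.619]
wrist_force: [-0.4, -0.2, -0.6]
finger_gap: 62.0
```

```bash
python3 - <<'E'
from h import *
to(515.6,353.5,200,1.37)
p=camera("side"); im=p["image"][...,::-1]; x0,y0,k=255,205,10
cv2.imwrite("pics/full6.png",im)
c=cv2.resize(im[y0:y0+60,x0:x0+60],None,fx=k,fy=k,interpolation=cv2.INTER_NEAREST)
ang=np.linspace(0,2*np.pi,200)
def dr(P,col): 
        q=((pj(p,P)-[x0,y0]+.5)*k-.5); cv2.polylines(c,[q.round().astype(np.int32)],True,col,1)
dr([(463.7+22*np.cos(a),93.3+22*np.sin(a),43) for a in ang],(0,0,255))
dr([(463.7+23.5*np.cos(a),93.3+23.5*np.sin(a),30) for a in ang],(255,0,0))
cv2.imwrite("pics/o6.png",c)
E
```

```text
clock 11.875 pos [464.2  93.6 201.4] rot [3.1388 0.0037 2.6195] gap 62.0 F [-0.4 -0.2 -0.6] | wz deg 71.59 shift cm [26.492 -0.15   0.139]
```

View pics/o6.png

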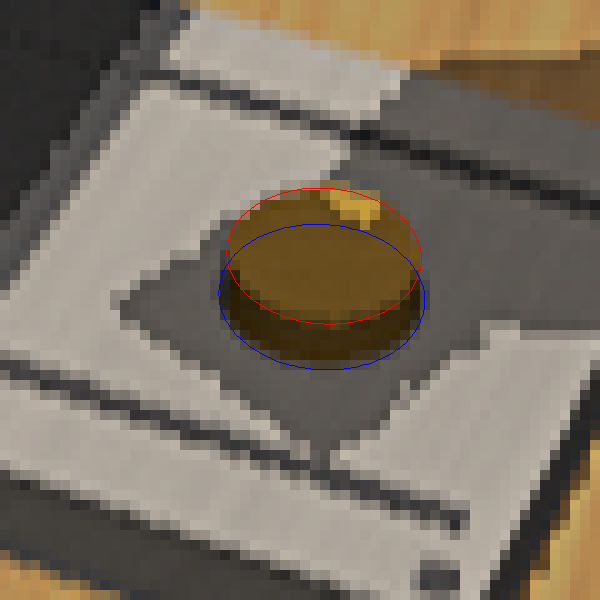

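Request:
jog_arm(
  increments=[
    [0,0,0,0,0,10.2,6.2],
    [0,0,0,0,0,10.2,6.2],
    [0,0,0,0,0,10.2,6.2],
    [0,0,0,0,0,10.2,6.2],
    [0,0,0,0,0,10.2,6.2],
    [0,0,0,0,0,10.2,6.2],
    [0,0,0,0,0,10.4,6.2],
    [4,0,0,0,0,0,6.2],
    [4,0,0,0,0,0,6.2],
    [4,0,0,0,0,0,6.2],
    [4,0,0,0,0,0,6.2],
    [4,0,1,0,0,0,6.2],
    [4,0,2,0,0,0,6.2],
    [2.4,-0.1,2,0,0,0,6.2],
    [0,0,1,0,0,0,6.2],
    [0,0,0,0,0,0,6.2],
    [0,0,0,0,0,0,6.2],
  ],
)

```text
clock: 14.05
eef_pos: [514.1, 352.0, 139.7]
eef_rot: [3.141, -0.001, 1.375]
wrist_force: [0.2, 0.6, 0.1]
finger_gap: 62.0
```

```bash
python3 - <<'E'
from h import *
to(515.6,353.5,88,1.37)
for n,b in [("top",(110,170,210,270)),("side",(180,270,280,370))]:
    p=camera(n); cv2.imwrite(f"pics/g7{n}.png",cv2.resize(p["image"][b[1]:b[3],b[0]:b[2],::-1],(400,400),interpolation=cv2.INTER_CUBIC))
a=cv2.imread("pics/g7top.png");b=cv2.imread("pics/g7side.png");cv2.imwrite("pics/g7.png",np.hstack([a,b]))
E
```

```text
clock 14.05 pos [514.1 352.  139.7] rot [ 3.1406e+00 -8.0000e-04  1.3752e+00] gap 62.0 F [0.2 0.6 0.1] | wz deg 0.3 shift cm [0.182 0.119 5.171]
```

View pics/g7.png

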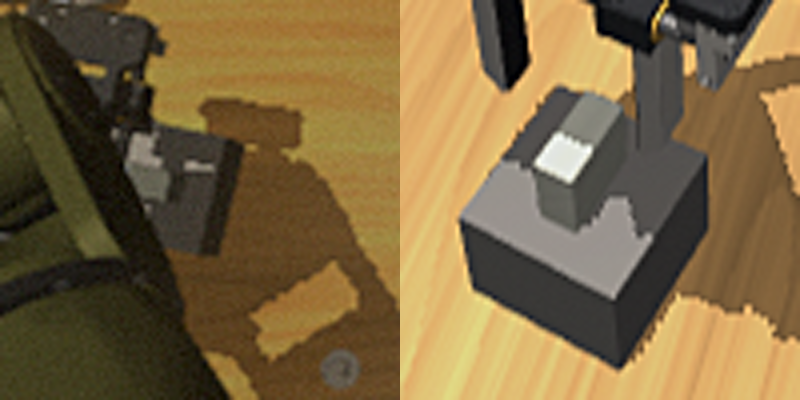

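Request:
jog_arm(
  increments=[
    [0.18,0.12,1.5,0,0,0.3,6.2],
    [0,0,1.5,0,0,0,6.2],
    [0,0,1.2,0,0,0,6.2],
    [0,0,0.7,0,0,0,6.2],
    [0,0,0.27,0,0,0,6.2],
    [0,0,0,0,0,0,6.2],
  ],
)

```text
clock: 14.9
eef_pos: [515.3, 354.2, 87.0]
eef_rot: [3.141, -0.0, 1.37]
wrist_force: [0.0, -0.8, 0.6]
finger_gap: 62.2
```

```bash
python3 - <<'E'
from h import *
to(515.6,353.5,88,1.37)
E
```

```text
clock 14.9 pos [515.3 354.2  87. ] rot [ 3.1415e+00 -1.0000e-04  1.3703e+00] gap 62.2 F [ 0.  -0.8  0.6] | wz deg 0.02 shift cm [-0.065  0.048 -0.096]
```

Request:
jog_arm(
  increments=[
    [-0.05,0.05,-0.1,0,0,0,4],
    [0,0,0,0,0,0,3],
    [0,0,0,0,0,0,1.5],
    [0,0,0,0,0,0,1.5],
    [0,0,0,0,0,0,1.5],
    [0,0,0,0,0,0,1.5],
    [0,0,0,0,0,0,1.5],
  ],
  squeeze=30,
)

```text
clock: 15.78
eef_pos: [515.7, 353.6, 88.0]
eef_rot: [3.141, -0.0, 1.37]
wrist_force: [0.2, 0.2, 0.6]
finger_gap: 19.8
```

```bash
python3 - <<'E'
from h import *
to(515.6,353.5,88,1.37); print(read_state()["moment"])
E
```

```text
clock 15.775 pos [515.7 353.6  88. ] rot [ 3.1415e+00 -1.0000e-04  1.3702e+00] gap 19.8 F [0.2 0.2 0.6] | wz deg 0.01 shift cm [-0.01  -0.003  0.001]
[-0.12814837 -0.04718526 -0.01325456]
```

Request:
jog_arm(
  increments=[
    [0,0,-0.4,0,0,0,1.5],
    [0,0,-0.8,0,0,0,1.5],
    [0,0,-1.5,0,0,0,1.5],
    [0,0,-2,0,0,0,1.5],
    [0,0,-2.5,0,0,0,1.5],
    [0,0,-2.5,0,0,0,1.5],
    [0,0,-2,0,0,0,1.5],
    [0,0,-1,0,0,0,1.5],
    [0,0,0,0,0,0,1.5],
    [0,0,0,0,0,0,1.5],
  ],
)

```text
clock: 17.02
eef_pos: [515.4, 353.4, 214.1]
eef_rot: [-3.141, 0.001, 1.37]
wrist_force: [0.1, 1.1, -2.4]
finger_gap: 20.0
```

```bash
python3 - <<'E'
from h import *
to(591.9,71.7,205,np.pi/2-.167)
s=read_state();P=s["eef_pos"];y=s["eef_rot"][2]-np.pi/2
R=np.array([[np.cos(y),-np.sin(y)],[np.sin(y),np.cos(y)]])
def kp(off=(0,0)):
    o=P[:2]+R@np.array(off); L=[]
    for hx,hy,zs in [(10,22,(12,-28)),(4,12,(-28,-73))]:
        for z in zs: L.append([(*(o+R@np.array([a*hx,b*hy])),P[2]+z) for a,b in [(1,1),(1,-1),(-1,-1),(-1,1)]])
    return L
for n,w in [("top",70),("side",70)]:
    p=camera(n); im=p["image"][...,::-1]; cv2.imwrite(f"pics/full8{n}.png",im)
    c0=pj(p,[(*P[:2],P[2]-25)])[0].astype(int)-w//2; k=8
    c=cv2.resize(im[c0[1]:c0[1]+w,c0[0]:c0[0]+w],None,fx=k,fy=k,interpolation=cv2.INTER_CUBIC); c2=c.copy()
    for q in kp(): cv2.polylines(c,[((pj(p,q)-c0+.5)*k-.5).round().astype(np.int32)],True,(0,0,255),1)
    cv2.imwrite(f"pics/o8{n}.png",c);cv2.imwrite(f"pics/r8{n}.png",c2)
E
```

```text
clock 17.025 pos [515.4 353.4 214.1] rot [-3.1406e+00  9.0000e-04  1.3702e+00] gap 20.0 F [ 0.1  1.1 -2.4] | wz deg -1.93 shift cm [-26.508  12.23    0.91 ]
```

View pics/o8side.png

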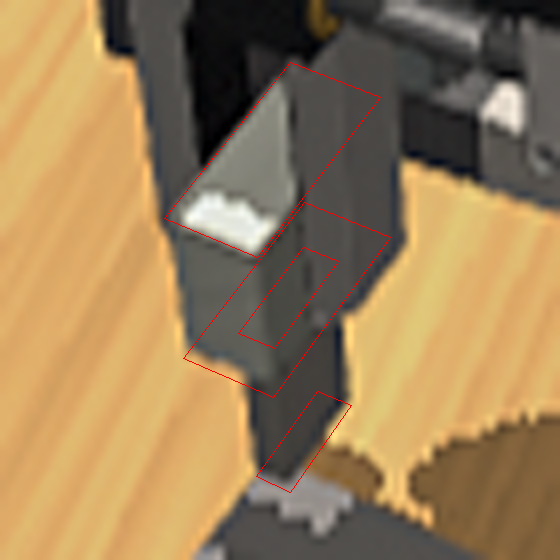

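View pics/o8top.png

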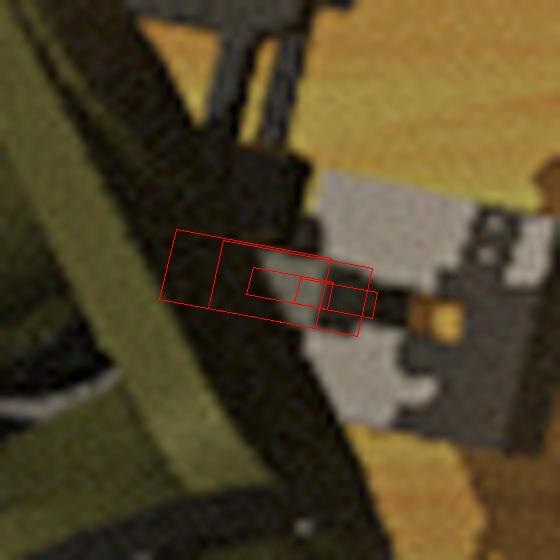

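View pics/r8side.png

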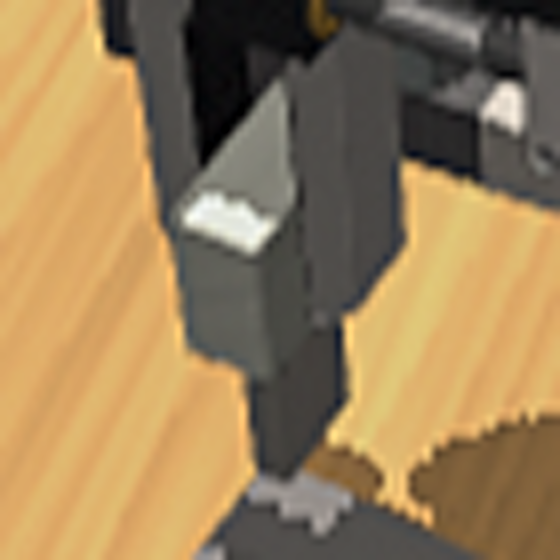

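```bash
python3 - <<'E'
import cv2,numpy as np
from h import *
s=read_state();P=s["eef_pos"]
import pickle
T,S=pickle.load(open("ts.pkl","rb"))
c0=pj(S,[(*P[:2],P[2]-25)])[0].astype(int)-35
print(c0)
im=cv2.imread("pics/full8side.png")
x,y=c0[0]+17,c0[1]+16
g=np.clip(im[y:y+50,x:x+35].astype(float)*1.6,0,255).astype(np.uint8)
cv2.imwrite("pics/z8.png",cv2.resize(g,None,fx=12,fy=12,interpolation=cv2.INTER_NEAREST));print(x,y)
E
```

```text
[186 234]
203 250
```

View pics/z8.png

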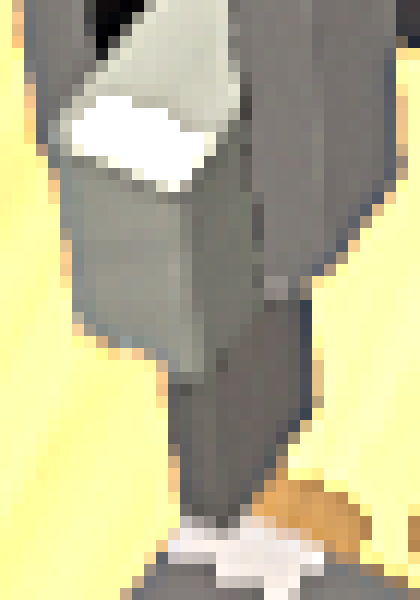

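```bash
cat > fit.py <<'E'
from h import *
def fit(cam,obs,names,P,yaw,tilt=True):
    loc={"TL":(10,22,12),"TR":(-10,22,12),"BL":(10,22,-28),"BR":(-10,22,-28),"tL":(4,12,-73),"tF":(-4,12,-73),"tR":(-4,-12,-73)}
    L=np.array([loc[n] for n in names],float)
    c,s=np.cos(yaw),np.sin(yaw); Rz=np.array([[c,-s,0],[s,c,0],[0,0,1]])
    def W(q):
        Rx=cv2.Rodrigues(np.array([q[3],0,0.]))[0]
        return (L@Rx.T+q[:3])@Rz.T+P
    f=lambda q: np.r_[(pj(cam,W(q))-obs).ravel(),[q[2]/3,q[0]/3]]
    r=least_squares(f,[0,0,0,0],x_scale=[1,1,1,.02],loss="soft_l1"); print("dx dy dz tilt(deg)",r.x[:3].round(2),np.degrees(r.x[3]).round(2)); print((pj(cam,W(r.x))-obs).round(2).tolist())
E
python3 - <<'E'
from fit import *
import pickle
T,S=pickle.load(open("ts.pkl","rb"))
s=read_state();P=s["eef_pos"];yaw=s["eef_rot"][2]-np.pi/2
obs=cr([(57,150),(188,192),(75,325),(197,380),(180,520),(238,528),(312,408)],203,250,12)
fit(S,obs,["TL","TR","BL","BR","tL","tF","tR"],P,yaw)
# fingertip: finger on -x side of key; pad face at local x=-10, width +-8 (y), z=-22
c,sn=np.cos(yaw),np.sin(yaw)
for l in [(-10,8,-22),(-10,-8,-22),(-22.5,8,-22),(-22.5,-8,-22)]:
    w=P+np.array([c*l[0]-sn*l[1],sn*l[0]+c*l[1],l[2]]); print(l,((pj(S,[w])[0]-[203,250]+.5)*12-.5).round(0))
E
```

```text
dx dy dz tilt(deg) [ 0.73 -1.68 -0.52] -0.18
[[-1.04, -1.87], [-0.34, -0.54], [-0.05, 0.98], [0.91, 1.23], [0.24, -0.58], [-0.37, 0.64], [1.08, -0.13]]
(-10, 8, -22) [260. 295.]
(-10, -8, -22) [325. 207.]
(-22.5, 8, -22) [345. 331.]
(-22.5, -8, -22) [409. 242.]
```

Request:
jog_arm(
  increments=[
    [0,0,0,0,0,-1.93,1.5],
    [-3,1.4,0,0,0,0,1.5],
    [-3,1.4,0,0,0,0,1.5],
    [-3,1.4,0,0,0,0,1.5],
    [-3,1.4,0,0,0,0,1.5],
    [-3,1.4,0,0,0,0,1.5],
    [-3,1.4,0,0,0,0,1.5],
    [-3,1.4,0,0,0,0,1.5],
    [-3,1.4,0,0,0,0,1.5],
    [-2.5,1.03,0.5,0,0,0,1.5],
    [0,0,1,0,0,0,1.5],
    [0,0,1.0,0,0,0,1.5],
    [0,0,0.5,0,0,0,1.5],
    [0,0,0,0,0,0,1.5],
    [0,0,0,0,0,0,1.5],
  ],
)

```text
clock: 19.0
eef_pos: [592.3, 72.3, 185.3]
eef_rot: [3.141, -0.0, 1.404]
wrist_force: [0.0, 0.3, -1.5]
finger_gap: 19.7
```

```bash
cat > look.py <<'E'
from fit import *
import sys
tag=sys.argv[1]
to(591.9,71.7,175,np.pi/2-.167)
s=read_state();P=s["eef_pos"];y=s["eef_rot"][2]-np.pi/2
R=np.array([[np.cos(y),-np.sin(y)],[np.sin(y),np.cos(y)]])
L=[]
for hx,hy,zs in [(10,22,(12,-28)),(4,12,(-28,-73))]:
    for z in zs: L.append([(*(P[:2]+R@np.array([a*hx,b*hy])),P[2]+z) for a,b in [(1,1),(1,-1),(-1,-1),(-1,1)]])
f=-.167;Rf=np.array([[np.cos(f),-np.sin(f)],[np.sin(f),np.cos(f)]])
SL=[(*(np.array([591.9,71.7])+Rf@np.array([a*6,b*14])),102) for a,b in [(1,1),(1,-1),(-1,-1),(-1,1)]]
p=camera("side"); im=p["image"][...,::-1]; cv2.imwrite(f"pics/full{tag}.png",im)
w=46;k=12;c0=pj(p,[(*P[:2],P[2]-45)])[0].astype(int)-w//2
g=np.clip(im[c0[1]:c0[1]+w,c0[0]:c0[0]+w].astype(float)*1.3,0,255).astype(np.uint8)
c=cv2.resize(g,None,fx=k,fy=k,interpolation=cv2.INTER_NEAREST); cv2.imwrite(f"pics/r{tag}.png",c)
for q in L: cv2.polylines(c,[((pj(p,q)-c0+.5)*k-.5).round().astype(np.int32)],True,(0,0,255),1)
cv2.polylines(c,[((pj(p,SL)-c0+.5)*k-.5).round().astype(np.int32)],True,(255,0,0),1)
cv2.imwrite(f"pics/o{tag}.png",c); print(c0)
t=camera("top"); cv2.imwrite(f"pics/top{tag}.png",cv2.resize(t["image"][140:220,200:300,::-1],None,fx=5,fy=5,interpolation=cv2.INTER_CUBIC))
E
python3 look.py 9
```

```text
clock 19.0 pos [592.3  72.3 185.3] rot [ 3.1411e+00 -1.0000e-04  1.4044e+00] gap 19.7 F [ 0.   0.3 -1.5] | wz deg 0.04 shift cm [-0.064 -0.025  1.029]
[211 158]
```

View pics/o9.png

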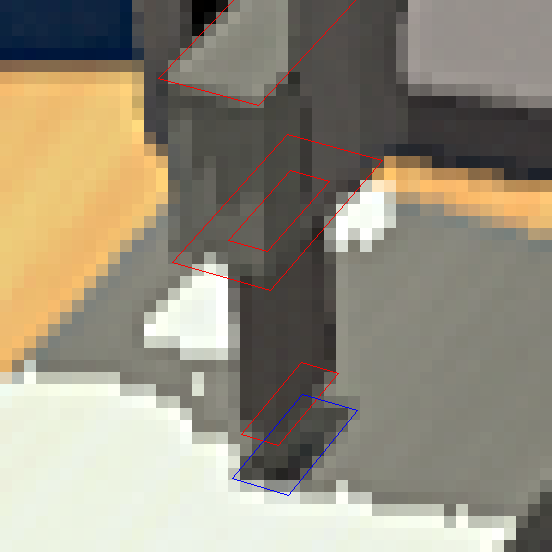

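View pics/r9.png

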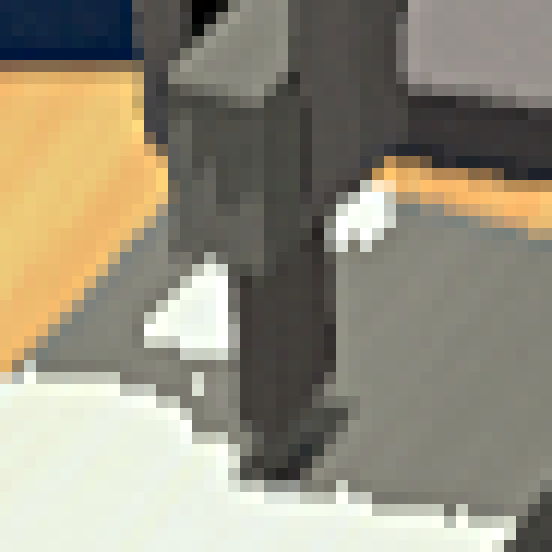

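View pics/top9.png

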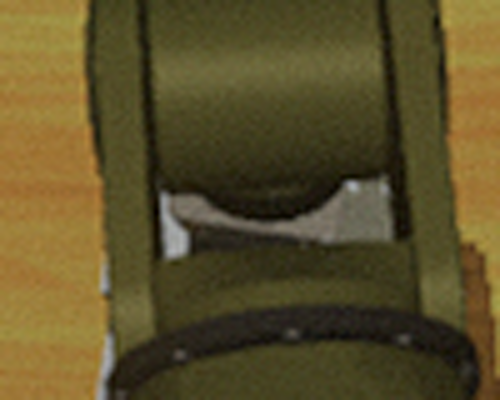

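Request:
jog_arm(
  increments=[
    [-0.02,-0.03,0.4,0,0,0,1.5],
    [0,0,0.3,0,0,0,1.5],
    [0,0,0.2,0,0,0,1.5],
    [0,0,0.15,0,0,0,1.5],
    [0,0,0.15,0,0,0,1.5],
    [0,0,0,0,0,0,1.5],
  ],
)

```text
clock: 19.85
eef_pos: [591.8, 71.8, 172.9]
eef_rot: [-3.142, 0.0, 1.404]
wrist_force: [-0.8, 0.2, -1.7]
finger_gap: 20.0
```

```bash
python3 look.py 10
```

```text
clock 19.85 pos [591.8  71.8 172.9] rot [-3.1415e+00  1.0000e-04  1.4039e+00] gap 20.0 F [-0.8  0.2 -1.7] | wz deg 0.01 shift cm [-0.006  0.008 -0.215]
[211 162]
```

View pics/o10.png

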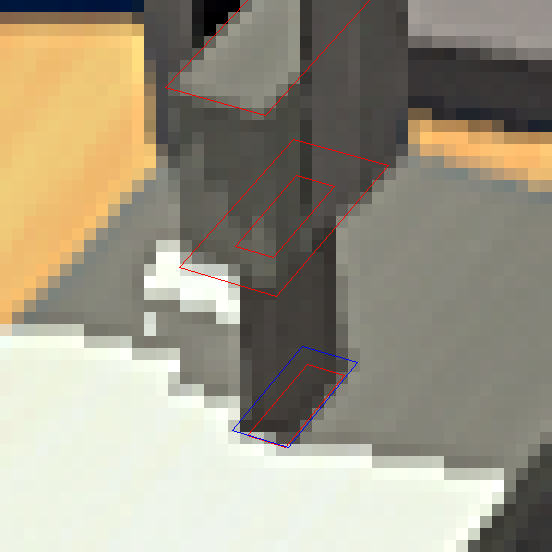

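Request:
jog_arm(
  increments=[
    [0,0,0.15,0,0,0,1.5],
    [0,0,0.15,0,0,0,1.5],
    [0,0,0.15,0,0,0,1.5],
    [0,0,0,0,0,0,1.5],
  ],
)

```text
clock: 20.45
eef_pos: [591.8, 71.8, 168.3]
eef_rot: [-3.141, 0.0, 1.404]
wrist_force: [-0.6, 0.2, -2.7]
finger_gap: 19.6
```

Inside by about 6.7 mm with no contact; continuing.

Request:
jog_arm(
  increments=[
    [0,0,0.2,0,0,0,1.5],
    [0,0,0.25,0,0,0,1.5],
    [0,0,0.25,0,0,0,1.5],
    [0,0,0.25,0,0,0,1.5],
    [0,0,0.25,0,0,0,1.5],
    [0,0,0,0,0,0,1.5],
  ],
)

```text
clock: 21.2
eef_pos: [591.8, 71.8, 156.2]
eef_rot: [-3.141, 0.0, 1.404]
wrist_force: [-0.7, -0.4, -2.3]
finger_gap: 20.0
```

```bash
python3 look.py 11; python3 -c "
from h import *;print(read_state()['moment'])"
```

```text
clock 21.2 pos [591.8  71.8 156.2] rot [-3.1412e+00  1.0000e-04  1.4039e+00] gap 20.0 F [-0.7 -0.4 -2.3] | wz deg 0.0 shift cm [-0.006  0.015 -1.879]
[211 168]
[-0.01256563  0.0815847  -0.00154867]
```

View pics/o11.png

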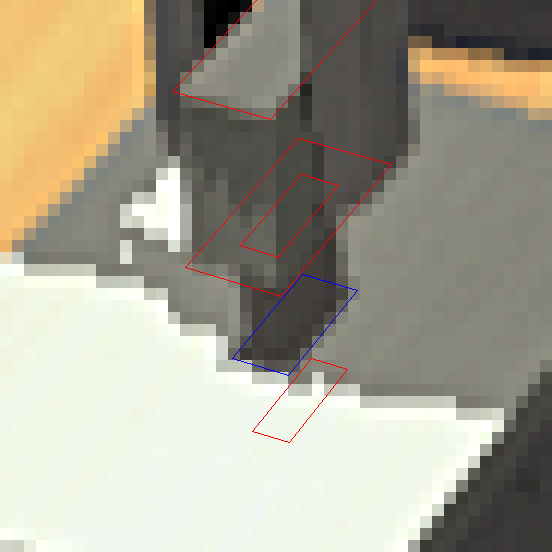

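Tongue is in (≈19 mm). Going to 30 mm deep (TCP z ≈ 145).

Request:
jog_arm(
  increments=[
    [0,0,0.2,0,0,0,1.5],
    [0,0,0.25,0,0,0,1.5],
    [0,0,0.25,0,0,0,1.5],
    [0,0,0.25,0,0,0,1.5],
    [0,0,0.15,0,0,0,1.5],
    [0,0,0,0,0,0,1.5],
    [0,0,0,0,0,0,1.5],
    [0,0,0,0,0,0,1.5],
    [0,0,0,0,0,0,1.5],
  ],
)

```text
clock: 22.42
eef_pos: [591.9, 71.8, 145.5]
eef_rot: [3.142, -0.0, 1.404]
wrist_force: [-0.5, 0.4, -1.5]
finger_gap: 19.8
```

```bash
python3 look.py 12; python3 -c "
from h import *;s=read_state();print(s['moment'],s['qd'])
im=cv2.imread('pics/full12.png');cv2.imwrite('pics/f12.png',cv2.resize(im,(800,600)))"
```

```text
clock 22.425 pos [591.9  71.8 145.5] rot [ 3.1415 -0.      1.4039] gap 19.8 F [-0.5  0.4 -1.5] | wz deg 0.0 shift cm [-0.01   0.007 -2.949]
[212 172]
[-0.08085886  0.05167218  0.05127213] [ 3.69739859e-04 -6.42926479e-05  1.72790992e-03 -2.59757882e-04
 -3.38218492e-04 -4.64836335e-04]
```

View pics/f12.png

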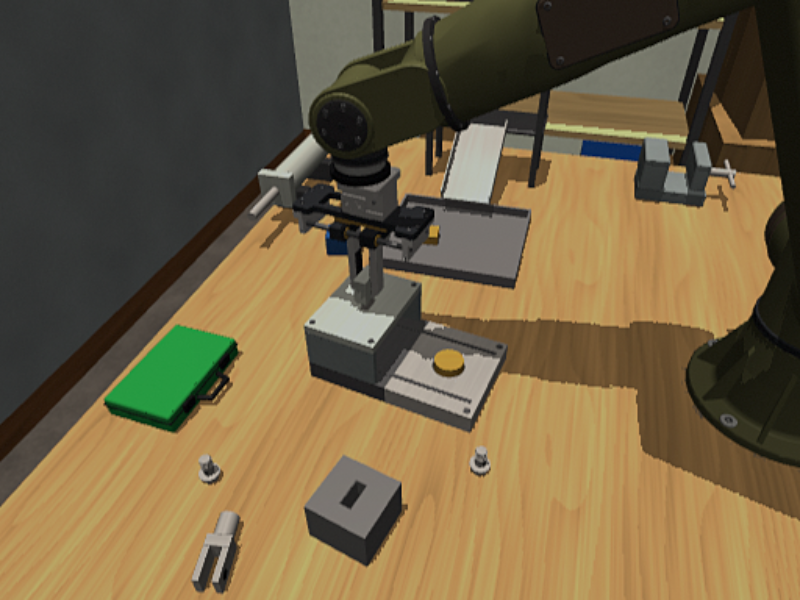

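View pics/o12.png

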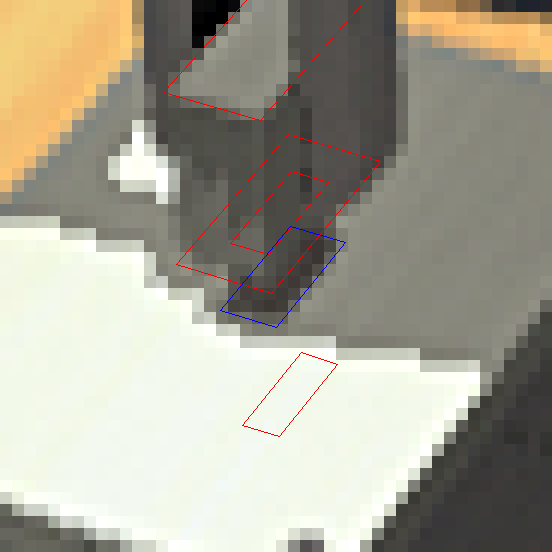

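```bash
python3 -c "
from cell import *;print(sign_off())"
```

```text
the job is handed in; nothing more can be done
None
```

I put the brass disc in the round cavity and let go of it. I then took the key from its stand and handed in at about 22.5 s, with the key still held in the guard slot.

- **Disc:** it went in without catching and touched the cavity floor at the expected height, with about 5 N of contact. In the later side picture its top sits where a seated disc's should, at about 43 mm and level.
- **Key:** by the measured arm pose, the tip is about 29.5 mm below the guard's top face, or 66% of the tongue. The shoulders are about 15 mm above the guard. The tool points straight down, the arm is at rest, and the wrist force of 1.5 N is about the key's own weight.
- **Other parts:** the last side picture shows the square blank still in the tray and both bolts and the clevis where they were. The arm mostly hid the coil in that view. Nothing fell.

**Small disagreements:**
- **Gripper reading:** it showed about 43 mm on the 44 mm disc.
- **Lower edges:** in the side view, the lower edges of the held disc and of the key handle sat 1–2 pixels above the model.

Neither affected the fits. I could not see the tongue below the guard plate, so the depth comes from the arm pose and the key's size.

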